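# Load a slide cassette into the scanner

### The arm

A 7-joint arm with a two-finger parallel gripper is mounted at the origin on the work surface. World frame = base frame: x ahead of the robot, y to its left, z up, the work surface at z = 0. Lengths are in mm, angles in rad, forces in N, time in s.
With the tool pointing down it reaches from about 350 to 900 mm from the base axis. Payload 8.1 kg.
Tool frame: the origin (TCP) lies midway between the tips of the shut fingers; the grasp point (between the pads) lies 19 mm behind it; y points along the fingers, x is the direction in which the jaws open and shut, and the axes are right-handed (so a half turn about y gives the same grasp; the last joint's range is limited). The gripper opens to 85 mm and grips with 20 to 120 N. Pads are 22 mm wide; open, the fingers measure 114 mm over their backs; the gripper's body (76 mm by 85 mm) begins 54 mm behind the grasp point. The pads swing forward as they close: fully open they stand 13 mm farther back than shut.
Start: joints at [-1.369, 0.434, 0.025, 1.573, -0.012, 1.134, -0.075], TCP at [187.592, 596.198, 198.323] pointing down, gripper open.
Joint ranges: [-2.62, 2.62], [-0.44, 2.09], [-1.27, 1.32], [0.08, 2.57], [-1.32, 4.46], [0.12, 2], [-2.74, 2.74]. Speed limits (rad/s): [2.22, 2.22, 3.01, 3.01, 3.14, 3.14, 3.14].

### API

Orientations are given as [roll, pitch, yaw] about the fixed x, y, z axes, in that order (R = Rz(yaw) Ry(pitch) Rx(roll)).
In Python, from cell import robot, kin, optics, job, telemetry gives the robot as it stands. Calls block until the motion is done:
- robot.move_to(position, orientation): joint-space move of the TCP to a pose.
- robot.movel(position, speed=150, frame=None, max_force=None): straight line of the TCP; frame=None keeps the orientation; speed is the mean speed in mm/s. With max_force (N) it stops when the force on the tool has changed by that much, and returns True; else False.
- robot.movej(angles): joint-space move.
- robot.command_gripper(opening, grip_force=None): finger opening in mm; grip_force is the grip in N (None keeps the last); returns when the fingers have stopped.
- robot.wait(seconds).
- kin.solve_ik(position, orientation): joint angles nearest the present ones, or None.
- optics.read_camera(name): name is "side" or "top" or "wrist"; returns (picture, depth): 480x640x3 uint8, red, green, blue; 480x640 float32, mm along the optical axis (not along the pixel's ray), 0 where there is no reading.
- optics.get_calibration(name): a dict with "camera_matrix" (3x3 intrinsics, pixels), "R" (3x3) and "t" (3): a world point X has camera coordinates R X + t. Camera axes: x right, y down, z forward; pixel columns grow to the right and rows downward; lengths in mm; the calibration is good to about 2 mm. A picture is of the moment at which its call begins: read the wrist's pose just before it. get_calibration takes no time and is no camera call; for the wrist camera it gives the pose at the moment of the call.
A pose or a line that the arm cannot do raises robot.IKError and nothing moves.
- job.close_job(): hands the job in, once; it reports no verdict.
Readings, each from a call of its own:
- telemetry.read_time(): time.
- telemetry.read_joints(): joint angles.
- telemetry.read_joint_velocities(): joint speeds.
- telemetry.read_tau(): joint torques, N m.
- telemetry.read_ee_pos(): TCP position.
- telemetry.read_tcp_rot(): TCP orientation.
- telemetry.read_force(): force on the tool from outside, world axes, zero at the start.
- telemetry.read_torque(): the same for the moment, N m.
- telemetry.read_gripper_width(): finger opening in mm.
Only numpy, scipy, OpenCV 4.12 (cv2) and the standard library are available. Lean on these libraries where they do the work, as an engineer would, in place of code of your own. Each camera call takes 0.05 s, during which the arm holds its last target.

### The job

The blue slide cassette lies sunk between the rails of the grey parking bay: press a finger on it and slide it out over the bay's front edge until about a third of it overhangs, then pinch the overhanging end, lift it out, lay it flat in the white scanner's channel with the thumb pad end towards the scanner head, and push it fully home against the head. There is glass inside: press, set down and push gently, never let it fall, and leave everything else on the bench where it is.

Things in the scene. Friction and masses are not known exactly. Their poses are not given: they have to be found in the camera images.
- cassette: flat closed blue slide cassette, 140 (x) x 52 (y) x 8 mm (z, up), 80 to 160 g, glass inside. Origin: centre of its underside. On top a clear window and, near its +x end, a black ribbed 40 x 40 mm thumb pad; plain sides, nothing to hook. It starts in the bay, pad end inwards, along the bay's x, its front end 2 to 18 mm inside the bay's front edge; past 70 mm of overhang it tips and falls
- bay: fixed grey bay, 175 (x) x 95 (y) x 58 mm. Stands on levelling feet. Origin 50 mm below the channel bed, 0 to 12 mm above the table, under the middle of its open front edge; x runs inwards, z up. Channel: 55 mm wide, open at x = 0, closed at x = 160; rails and end wall 8 mm high, flush with the cassette's top. The bed is slippery: 5 to 10 N of fingertip press drags the cassette
- scanner: fixed white slide scanner, 250 (x) x 141 (y) mm. Stands on levelling feet. Origin 50 mm below the channel bed, 0 to 12 mm above the table, under the middle of its front edge; x runs inwards, z up. Channel: 57 mm wide, open in front and above, rails 8 mm high, slippery; it ends at the scanner head, at x = 130 mm, 115 mm high. Fully home the cassette touches the head: its centre at x = 60 mm, 10 mm sticking out in front
- rack_purple: loose white tube rack, 124 x 80 x 104 mm high, tubes with blue and purple caps; bystander; origin at the centre of its underside
- rack_orange: loose white tube rack, 124 x 102 x 104 mm high, tubes with orange caps; bystander; origin at the centre of its underside
- stain_bottle: loose bottle, 56 mm wide, 130 mm high, red cap; bystander; origin at the centre of its underside
- beaker: loose clear beaker, 72 mm wide, 90 mm high; bystander; origin at the centre of its underside
- tip_box: loose yellow open box, 120 x 85 x 50 mm; bystander; origin at the centre of its underside
- vial: small loose vial, 28 mm wide, 50 mm high, white cap; bystander, stands between the bay and the scanner; origin at the centre of its underside
- marker: loose black and purple marker pen, 105 x 15 x 14 mm, lies between the bay and the scanner; bystander; origin at the centre of its underside
- pad (a point): centre of the black thumb pad, on the top of the cassette, 40 mm from its centre towards its +x end
There are look-alikes about, which are no part of the job. What is meant by the cassette is not yellow, and is the larger of those in its own colour.

How it is judged (in metres and radians):
On the way, in this order (a step that is already met when the one before it is completed fails the run):
1. the cassette overhangs the front of the bay by 25 to 68 mm, still lying flat on the bay's bed (x of cassette in the frame of bay between 0.002 and 0.045 m and z of cassette in the frame of bay between 0.047 and 0.053 m and angle between cassette's own z axis and vertical below 0.05 rad), for 0.2 s.
2. the cassette is held in the fingers, lifted clear of the bay (z of cassette in the frame of bay above 0.062 m and contact force between the fingers and cassette above 1 N and contact force between cassette and bay below 0.1 N), for 0.2 s.
At the end, for the whole second after the job is handed in: the cassette lies flat (within 0.04 rad) on the bed of the scanner's channel, between its rails, thumb pad end inwards, pushed home: its inner end within 4 mm of the scanner head; at rest and let go (x of cassette in the frame of scanner between 0.056 and 0.064 m and y of cassette in the frame of scanner between -0.0045 and 0.0045 m and z of cassette in the frame of scanner between 0.047 and 0.053 m and angle between cassette's own z axis and vertical below 0.04 rad and angle between the x axis of cassette and the x axis of scanner, either way round below 0.08 rad and linear speed of cassette below 0.01 m/s and x of pad in the frame of scanner above 0.09 m); the robot touches nothing.
It fails at once if the cassette is pressed against the bay with more than 30 N (contact force between cassette and bay above 30 N).
It fails at once if the cassette is pressed, dropped or pushed against the scanner with more than 30 N (contact force between cassette and scanner above 30 N).
It fails at once if the cassette falls below the level of the channels (height (world z) of cassette below 0.035 m).
It fails at once if anything else on the bench (racks, bottle, beaker, tip box, vial, marker) is moved by more than 20 mm (distance of any of rack_purple, rack_orange, stain_bottle, beaker, tip_box, vial, marker from where it was at the start of the episode above 0.02 m).
It also fails if it takes over 72 s, if anything falls off the work surface, if the arm or the gripper's body presses on something with over 40 N, if the wrist force passes 120 N, or if a joint passes its speed limit or range.

## Working session

There is one attempt and no reset: what is moved stays moved. The work goes in short steps, each a Python script; the robot and the scene stay as the last script left them, time stands still between calls to the robot, and variables do not carry over. Pictures are saved under pics/ and viewed, and the job is handed in when it is done.

```bash
mkdir -p pics; ls; python3 - <<'E'
from cell import robot, kin, optics, job, telemetry
import cv2
for n in ["side","top","wrist"]:
    c=optics.get_calibration(n); p,d=optics.read_camera(n)
    cv2.imwrite(f"pics/{n}0.png",p[:,:,::-1]); print(n,c["camera_matrix"].round(1).tolist(),c["R"].round(3).tolist(),c["t"].round(1).tolist())
print(telemetry.read_time(),telemetry.read_ee_pos(),telemetry.read_tcp_rot(),telemetry.read_gripper_width(),telemetry.read_force())
E
```

```text
pics
side [[442.2, 0.0, 319.4], [0.0, 442.2, 239.5], [0.0, 0.0, 1.0]] [[0.956, -0.291, -0.023], [-0.205, -0.615, -0.761], [0.207, 0.733, -0.648]] [-544.4, 171.3, 1076.3]
top [[559.7, 0.0, 328.8], [0.0, 559.7, 243.6], [0.0, 0.0, 1.0]] [[0.004, -1.0, 0.001], [-0.986, -0.004, -0.168], [0.168, -0.0, -0.986]] [-6.7, 565.7, 1474.3]
wrist [[368.7, 0.0, 318.2], [0.0, 368.7, 240.2], [0.0, 0.0, 1.0]] [[0.3, 0.954, -0.002], [0.919, -0.288, 0.27], [0.257, -0.082, -0.963]] [-625.1, -34.8, 377.8]
0.15 [187.51011947 595.77264947 197.68937252] [-1.57091638e+00  1.21476455e-03  1.26593071e+00] 85.27573670737529 [-0.61777093 -0.75302015  0.47834169]
```

View pics/top0.png

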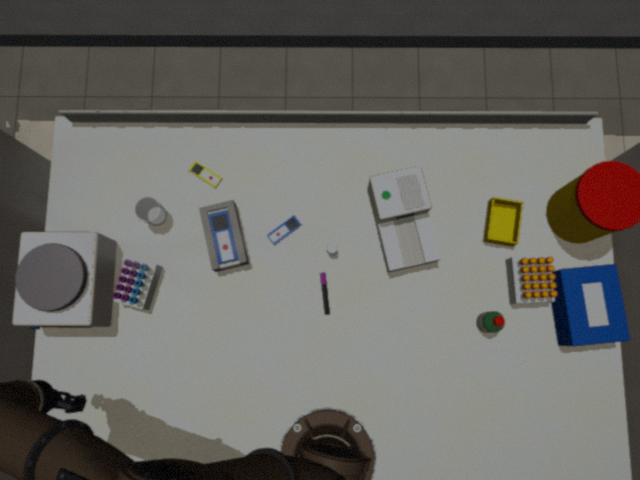

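View pics/side0.png

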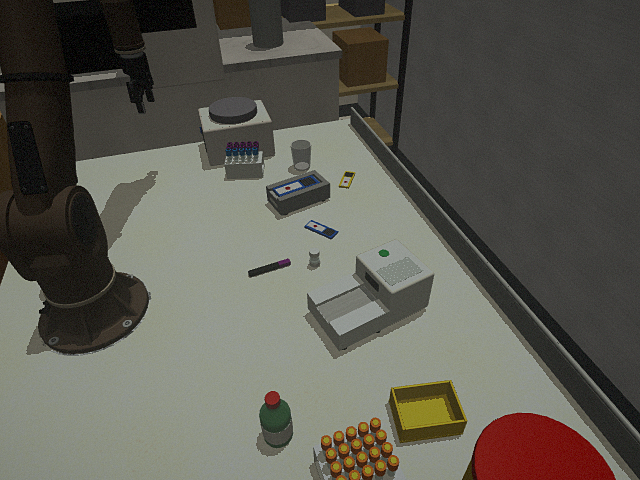

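View pics/wrist0.png

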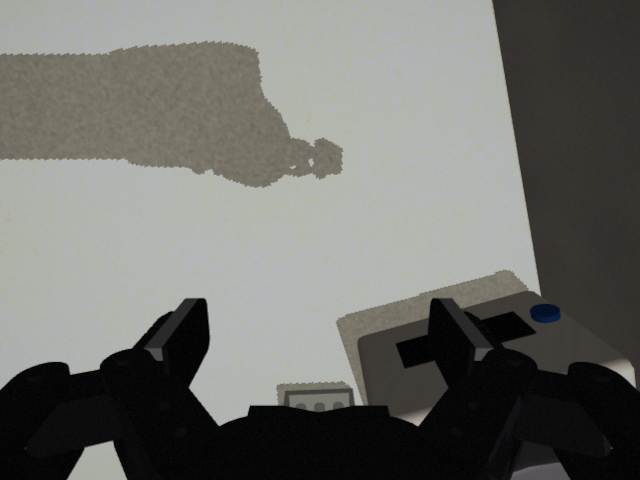

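```bash
cat > h.py <<'E'
from cell import robot, kin, optics, job, telemetry
import cv2, numpy as np
def cal(n):
    c=optics.get_calibration(n); return np.array(c["camera_matrix"]),np.array(c["R"]),np.array(c["t"])
def ray(C,uv,z):
    K,R,t=C; uv=np.atleast_2d(uv).astype(float)
    d=np.c_[uv,np.ones(len(uv))]@np.linalg.inv(K).T@R
    o=-R.T@t; s=(z-o[2])/d[:,2]
    return o+s[:,None]*d
def dep(C,dp):
    K,R,t=C; v,u=np.indices(dp.shape)
    X=np.stack([(u-K[0,2])/K[0,0]*dp,(v-K[1,2])/K[1,1]*dp,dp],-1)
    return (X-t)@R
def shot(n,name):
    C=cal(n); p,d=optics.read_camera(n); cv2.imwrite(f"pics/{name}.png",p[:,:,::-1]); np.savez(f"/tmp/{name}.npz",p=p,d=d,K=C[0],R=C[1],t=C[2]); return C,p,d
def load(name):
    z=np.load(f"/tmp/{name}.npz"); return (z["K"],z["R"],z["t"]),z["p"],z["d"]
E
python3 - <<'E'
from h import *
C,p,d=shot("top","top1")
P=dep(C,d)
for n,u,v in [("table",280,280),("bay front",229,268),("bayrail",209,240),("window",222,238),("scanbed",410,245),("scanrail",388,250),("scanheadtop",385,180)]:
    print(n,P[v-1:v+2,u-1:u+2].reshape(-1,3).mean(0).round(1))
C2=cal("wrist");o=-C2[1].T@C2[2];print("cam",o, telemetry.read_ee_pos())
for n,uv in [("bayL",(213,270)),("bayR",(246,263)),("bayTL",(201,206)),("bayTR",(236,201)),("scL",(386,270)),("scR",(438,262)),("scTL",(370,178))]:
    print(n,ray(C,uv,60)[0].round(1))
E
```

```text
table [470.9 130.6  -0.9]
bay front [501.7 270.2  16.6]
bayrail [572.  318.7  61.1]
window [577.2 283.5  63.1]
scanbed [ 561.  -223.7   58.3]
scanrail [ 545.3 -163.    69.4]
scanheadtop [ 723.5 -151.9  122.7]
cam [122.32805946 617.61019604 372.28249548] [187.52805988 595.87842035 197.83129026]
bayL [490.7 305.   60. ]
bayR [510.  217.3  60. ]
bayTL [666.3 344.5  60. ]
bayTR [680.7 249.5  60. ]
scL [ 492.6 -157.9   60. ]
scR [ 514.7 -297.7   60. ]
scTL [ 747.2 -117.2   60. ]
```

```bash
python3 - <<'E'
from h import *
for nm,pos,y in [("bay",[570,278,250],1.79),("bay",[570,278,250],-1.35),("sc",[580,-215,280],1.72),("sc",[580,-215,280],-1.42),("sclow",[480,-230,50],1.72),("baylow",[480,260,50],1.79)]:
    q=kin.solve_ik(pos,[-np.pi/2,0,y]); print(nm,y,None if q is None else np.round(q,2))
robot.move_to([570,278,250],[-np.pi/2,0,1.79])
robot.wait(0.3); shot("wrist","wb1"); print(telemetry.read_time())
robot.move_to([580,-215,300],[-np.pi/2,0,1.72])
robot.wait(0.3); shot("wrist","ws1"); print(telemetry.read_time())
E
```

```text
bay 1.79 [-0.62  0.41  0.12  1.48 -0.05  1.25  1.3 ]
bay -1.35 [-1.    0.47  0.71  1.51 -0.31  1.27 -1.6 ]
sc 1.72 [-0.37  0.5   1.02  1.52 -0.43  1.36  2.41]
sc -1.42 [-0.38  0.52  1.05  1.52 -0.45  1.37 -0.72]
sclow 1.72 [-0.16  0.55  0.72  2.   -0.51  0.78  2.58]
baylow 1.79 [-0.63  0.48  0.04  1.93 -0.03  0.73  1.22]
2.3667
4.5167
```

View pics/wb1.png

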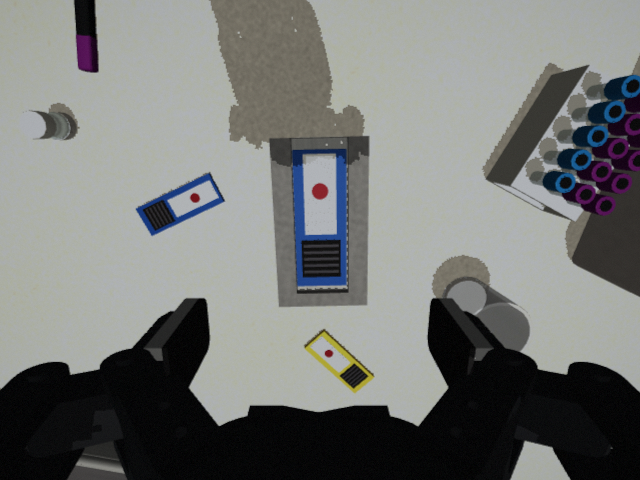

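View pics/ws1.png

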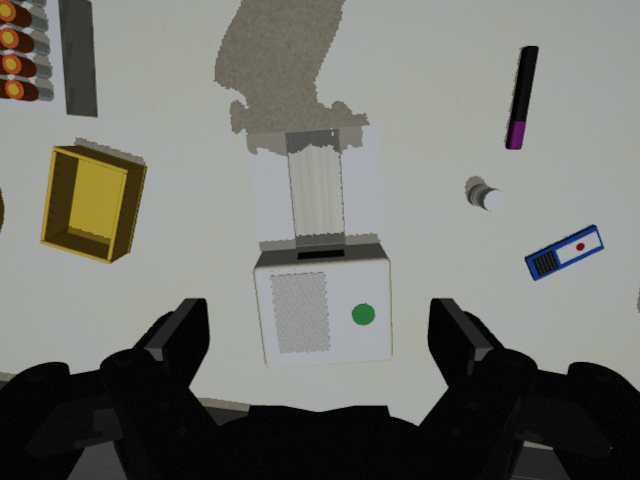

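```bash
python3 - <<'E'
from h import *
C,p,d=load("wb1"); P=dep(C,d)
hsv=cv2.cvtColor(p,cv2.COLOR_RGB2HSV)
m=cv2.inRange(hsv,(105,130,60),(125,255,255)); m[:, :280]=0; m[:,365:]=0
m=cv2.morphologyEx(m,cv2.MORPH_CLOSE,np.ones((3,3)))
cs=max(cv2.findContours(m,0,2)[0],key=cv2.contourArea); r=cv2.minAreaRect(cs); b=cv2.boxPoints(r); print("blue",r)
md=lambda P,u,v,k=3:np.median(P[v-k:v+k+1,u-k:u+k+1].reshape(-1,3),0).round(1)
for n,u,v in [("table",240,260),("table",420,200),("win",320,210),("railR",360,220),("railL",283,220),("bedfront?",320,143),("endwall",325,299)]: print(n,md(P,u,v,2))
zt=np.median(P[160:230,312:330,2]); print("ctop",zt)
B=ray(C,b,zt); print(B.round(1)); print("centre",B.mean(0))
print([ (round(float(np.linalg.norm(B[i]-B[(i+1)%4])),1)) for i in range(4)])
zr=md(P,360,220)[2]
print("bay", ray(C,[(270,138),(369,136),(367,304),(279,306)],zr).round(1))
for v in (150,170,200,250): print(v, [int(x) for x in P[v,260:380:4,2]])
print("colv320",[int(x) for x in P[128:160:2,320,2]])
E
python3 - <<'E'
from h import *
C,p,d=load("ws1"); P=dep(C,d)
for v in (150,190,220): print(v, [int(x) for x in P[v,240:390:4,2]])
print("col",[int(x) for x in P[120:270:4,318,2]])
E
python3 - <<'E'
from h import *
C,p,d=load("wb1"); cv2.imwrite("pics/wb1z.png",cv2.resize(p[120:320,240:400,::-1],None,fx=3,fy=3))
C,p,d=load("ws1"); cv2.imwrite("pics/ws1z.png",cv2.resize(np.clip(p[115:275,235:405,::-1]*1.0,0,255),None,fx=3.7,fy=3.7))
E
```

```text
blue ((318.5, 217.0), (136.0, 53.0), 90.0)
table [663.8 203.5  -1. ]
table [545.7 395.5  -0.9]
win [571.  281.7  62.1]
railR [571.9 323.3  61.7]
railL [589.  247.6  61.2]
bedfront? [508.  267.5  53.8]
endwall [663.8 308.   61.8]
ctop 62.15732380749918
[[519.1 242.6  62.2]
 [508.  292.   62.2]
 [643.5 325.1  62.2]
 [655.7 270.5  62.2]]
centre [581.58753888 282.55754924  62.15732381]
[50.6, 139.5, 56.0, 139.5]
bay [[513.8 220.2  61.7]
 [491.5 311.3  61.7]
 [659.8 353.5  61.7]
 [682.8 261.8  61.7]]
150 [0, -1, 0, 60, 61, 60, 61, 61, 62, 62, 61, 60, 62, 62, 63, 61, 62, 60, 61, 60, 61, 61, 60, 63, 60, 60, 61, 61, -1, 0]
170 [0, 0, 0, 61, 61, 61, 60, 61, 53, 61, 62, 62, 61, 62, 60, 62, 61, 61, 62, 61, 60, 62, 61, 61, 59, 60, 61, 62, 0, 0]
200 [-2, 0, 0, -1, 61, 60, 62, 62, 61, 60, 62, 61, 60, 61, 63, 61, 62, 62, 61, 62, 61, 61, 59, 61, 61, 61, 60, 59, -1, -1]
250 [-1, -1, 0, -1, 62, 59, 62, 62, 62, 62, 63, 60, 61, 60, 62, 61, 61, 61, 63, 61, 60, 62, 57, 62, 61, 61, 61, -1, -1, 0]
colv320 [-1, 0, -1, -1, 0, 54, 54, 52, 54, 53, 54, 61, 62, 61, 62, 62]
150 [0, 0, 67, 67, 66, 66, 66, 66, 66, 66, 67, 66, 59, 57, 58, 58, 57, 59, 57, 59, 59, 58, 58, 59, 59, 67, 65, 67, 66, 66, 65, 66, 66, 66, 66, 0, 0, -1]
190 [0, -1, -1, -1, 67, 66, 66, 67, 67, 65, 66, 66, 68, 57, 58, 59, 59, 58, 60, 58, 58, 474, 58, 58, 60, 59, 66, 68, 64, 66, 67, 67, 64, 66, 65, 66, -1, -1]
220 [0, 0, -2, 0, -1, 66, 66, 67, 66, 67, 66, 66, 65, 68, 59, 58, 58, 57, 60, 59, 58, 58, 60, 59, 58, 58, 65, 67, 66, 67, 65, 67, 66, 65, 66, 67, 0, 0]
col [-1, -1, 0, 58, 60, 57, 59, 59, 56, 59, 58, 57, 60, 59, 59, 59, 61, 59, 58, 59, 59, 57, 59, 57, 59, 59, 58, 59, 60, 59, 60, 59, 72, 88, 103, 114, 120, 122][ WARN:0@0.089] global loadsave.cpp:1063 imwrite_ Unsupported depth image for selected encoder is fallbacked to CV_8U.
```

View pics/wb1z.png

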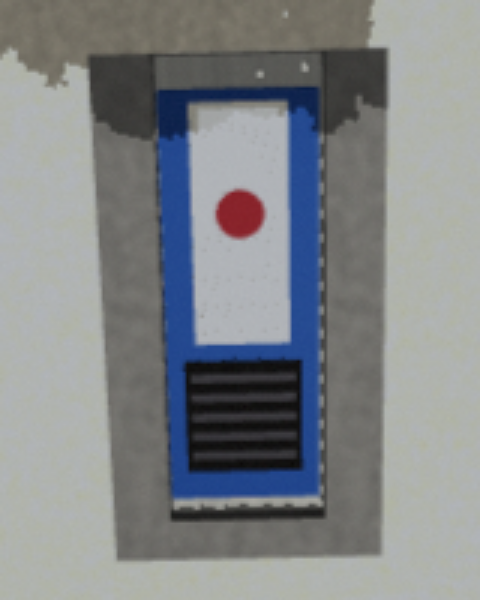

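View pics/ws1z.png

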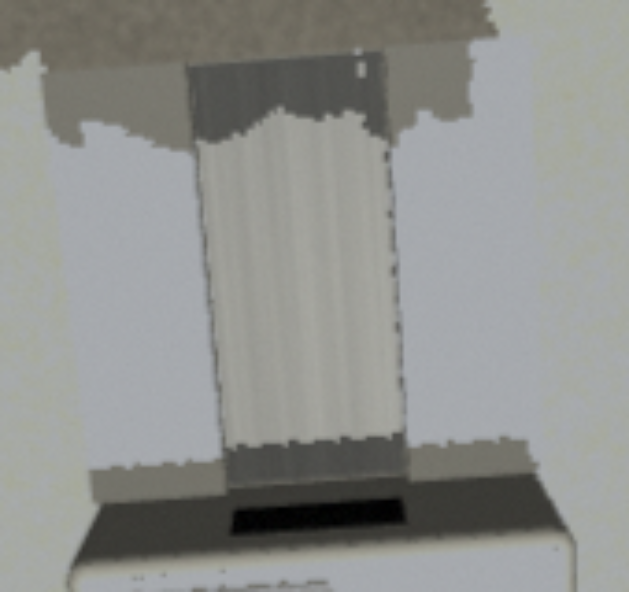

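```bash
python3 - <<'E'
from h import *
C,p,d=load("wb1")
c=ray(C,[(292.3,149.7),(347.3,149.3),(347,285),(297.3,285.7)],62)[:,:2]
bay=ray(C,[(270,138),(369,136),(367,304.5),(279,306)],62)[:,:2]
yaw=.242
def fr(o,yaw,X): 
    c,s=np.cos(yaw),np.sin(yaw); return (X-o)@np.array([[c,-s],[s,c]])
o=(bay[0]+bay[1])/2
print("bay o",o,"bay in bay",fr(o,yaw,bay).round(1).tolist()); print("cass in bay",fr(o,yaw,c).round(1).tolist()); print("c centre",c.mean(0))
e=(c[2]+c[3]-c[0]-c[1]); print("cyaw",np.arctan2(e[1],e[0]))
pad=[(248*0+ (240+187/3),120+361/3),(240+300/3,120+361/3),(240+301/3,120+469/3),(240+188/3,120+469/3)]
print("pad",ray(C,pad,62).mean(0))
C,p,d=load("ws1")
b=ray(C,[(285.5,132.8),(338.2,129.1),(345.3,244.2),(296.6,245.3)],59)[:,:2]
r=ray(C,[(285.5,132.8),(338.2,129.1),(246.4,134.5),(378.5,125)],67)[:,:2]
e=(b[2]+b[3]-b[0]-b[1]); y=np.arctan2(e[1],e[0]); f=b[1]-b[0]; print("scan yaw",y,np.arctan2(f[1],f[0])-np.pi/2)
f=r[3]-r[2];print(np.arctan2(f[1],f[0])-np.pi/2, np.linalg.norm(f))
o=(b[0]+b[1])/2; print("o bed",o,"o outer",(r[2]+r[3])/2); print(fr(o,y,b).round(1).tolist(), fr(o,y,r).round(1).tolist())
E
```

```text
bay o [502.60273954 265.75693786] bay in bay [[-0.1, -46.9], [0.1, 46.9], [174.1, 47.4], [173.8, -47.0]]
cass in bay [[11.1, -26.2], [11.9, 26.3], [151.1, 26.0], [150.8, -26.5]]
c centre [581.48476839 285.14118484]
cyaw 0.23959719936894663
pad [620.37101362 294.27364071  62.        ]
scan yaw 0.22953030317292378 0.21792087603656563
0.2194918826051484 140.19682848648446
o bed [ 507.27682112 -231.4478348 ] o outer [ 506.12353756 -231.04022497]
[[-0.3, -28.5], [0.3, 28.5], [130.0, 28.5], [126.9, -28.5]] [[-0.2, -27.9], [0.5, 28.1], [-1.7, -69.4], [-0.3, 70.8]]
```

```bash
python3 - <<'E'
from h import *
O=[-np.pi/2,0,1.813]
robot.command_gripper(0,30)
robot.move_to([620.4,294.3,110],O)
robot.movel([620.4,294.3,72],speed=80)
robot.wait(0.2); f0=telemetry.read_force(); print("f0",f0.round(2) if hasattr(f0,'round') else f0)
h=robot.movel([620.4,294.3,52],speed=8,max_force=6)
robot.wait(0.1)
print(h,telemetry.read_ee_pos(),np.array(telemetry.read_force())-f0,telemetry.read_tcp_rot(),telemetry.read_time())
np.save("/tmp/f0.npy",f0)
E
```

```text
f0 [0.62 0.1  0.42]
False [620.40037403 294.27751762  52.02699325] [-0.9689519  -0.4117167  -0.09242165] [-1.57080476e+00  3.63515889e-07  1.81298347e+00] 10.825
```

```bash
python3 - <<'E'
from h import *
print(telemetry.read_gripper_width())
C,p,d=shot("wrist","w2"); C,p,d=shot("side","s2"); cv2.imwrite("pics/s2z.png",cv2.resize(p[100:260,200:400,::-1],None,fx=4,fy=3.7))
E
```

```text
-0.19837182990453828
```

View pics/w2.png

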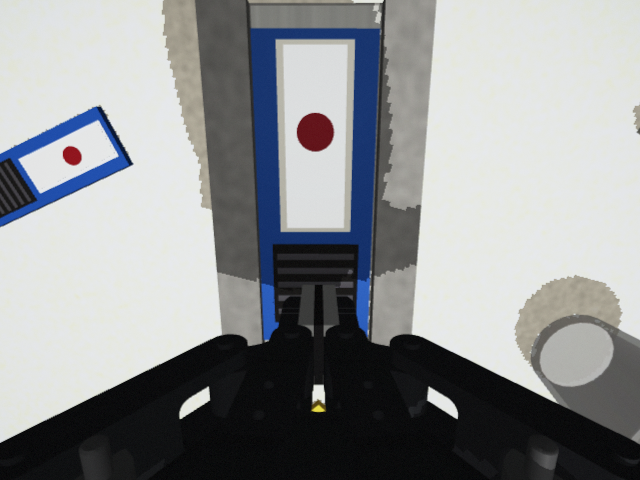

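View pics/s2z.png

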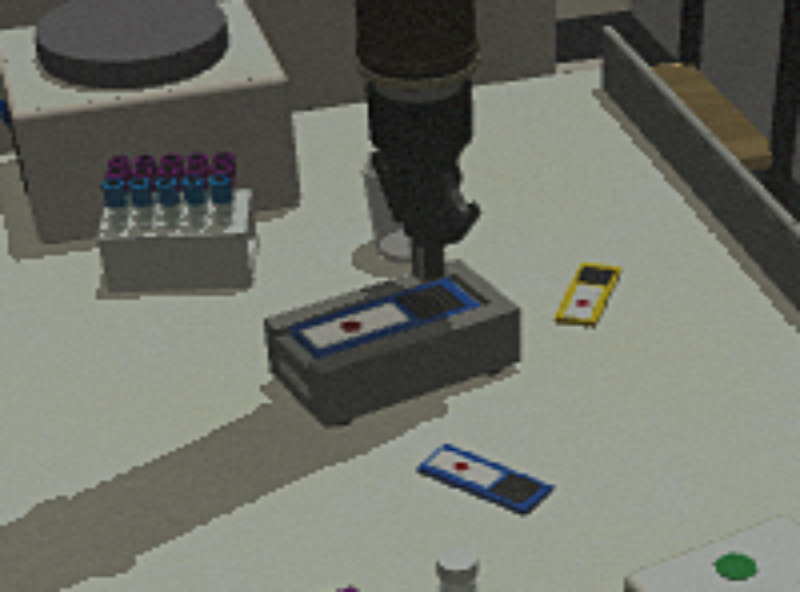

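```bash
python3 - <<'E'
from h import *
C,p,d=load("w2"); P=dep(C,d)
for u in (308,329):
  for v in (270,283,288,294,300,310,330,360): print(u,v,P[v,u].round(0))
print([P[v,345].round(0).tolist() for v in (200,250,280,300)], P[200,320],P[200,220])
print(telemetry.read_joints(), telemetry.read_tau())
E
```

```text
308 270 [614. 289.  63.]
308 283 [621. 290.  62.]
308 288 [610. 289.  93.]
308 294 [610. 289.  98.]
308 300 [610. 289. 104.]
308 310 [554. 279. 226.]
308 330 [609. 289. 127.]
308 360 [612. 290. 138.]
329 270 [611. 298.  63.]
329 283 [618. 300.  63.]
329 288 [608. 297.  92.]
329 294 [608. 297.  98.]
329 300 [608. 297. 104.]
329 310 [608. 296. 111.]
329 330 [608. 296. 126.]
329 360 [610. 296. 139.]
[[578.0, 297.0, 62.0], [600.0, 303.0, 62.0], [615.0, 307.0, 62.0], [611.0, 304.0, 93.0]] [580.48830742 286.4146811   60.58755417] [590.97739321 242.81894305  62.43523123]
[-0.64683193  0.67101591  0.20260511  1.56946639 -0.15825352  0.91720029
  1.42235569] [ 8.70409895e-04 -7.88875222e+01  5.32256126e+00 -2.73862195e+01
  1.39408416e-02  2.69814816e-03  3.56537328e-05]
```

```bash
python3 - <<'E'
from h import *
for n in("side","wrist"):
  K,R,t=cal(n)
  for z in (52,62,75,90):
    for x,y in((620.4,294.3),(609.7,291.7)):
      X=R@np.array([x,y,z])+t; q=K@X; print(n,z,x,(q[:2]/q[2]).round(1))
C,p,d=load("s2"); P=dep(C,d)
for v in range(150,185,3): print(v,[P[v,u].round(0).tolist() for u in (303,307,311)])
E
```

```text
side 52 620.4 [307.4 183.2]
side 52 609.7 [304.3 184.2]
side 62 620.4 [307.3 180.5]
side 62 609.7 [304.2 181.5]
side 75 620.4 [307.1 176.9]
side 75 609.7 [304. 178.]
side 90 620.4 [306.9 172.8]
side 90 609.7 [303.8 173.8]
wrist 52 620.4 [316. 277.]
wrist 52 609.7 [316.  256.3]
wrist 62 620.4 [315.8 284.7]
wrist 62 609.7 [315.9 262.9]
wrist 75 620.4 [315.7 295.9]
wrist 75 609.7 [315.7 272.7]
wrist 90 620.4 [315.4 311.2]
wrist 90 609.7 [315.5 286. ]
150 [[606.0, 270.0, 184.0], [616.0, 263.0, 186.0], [624.0, 249.0, 191.0]]
153 [[608.0, 280.0, 169.0], [616.0, 263.0, 176.0], [624.0, 250.0, 181.0]]
156 [[606.0, 274.0, 162.0], [617.0, 269.0, 163.0], [624.0, 251.0, 171.0]]
159 [[606.0, 276.0, 151.0], [619.0, 281.0, 146.0], [620.0, 239.0, 169.0]]
162 [[610.0, 295.0, 129.0], [614.0, 263.0, 146.0], [621.0, 243.0, 157.0]]
165 [[609.0, 291.0, 122.0], [614.0, 262.0, 137.0], [626.0, 264.0, 133.0]]
168 [[609.0, 295.0, 109.0], [618.0, 280.0, 116.0], [679.0, 465.0, -2.0]]
171 [[609.0, 297.0, 97.0], [617.0, 278.0, 106.0], [647.0, 345.0, 61.0]]
174 [[608.0, 294.0, 88.0], [615.0, 274.0, 99.0], [642.0, 328.0, 61.0]]
177 [[613.0, 318.0, 62.0], [625.0, 314.0, 62.0], [638.0, 315.0, 59.0]]
180 [[609.0, 304.0, 60.0], [620.0, 297.0, 62.0], [633.0, 295.0, 61.0]]
183 [[603.0, 282.0, 64.0], [616.0, 281.0, 62.0], [629.0, 282.0, 59.0]]
```

```bash
python3 - <<'E'
from h import *
C,p,d=load("wb1"); P=dep(C,d)
for u,v in ((197,300),(200,310),(203,330),(195,350),(185,320),(440,300),(437,310),(436,330),(440,350)): print(u,v,P[v,u].round(0))
print(telemetry.read_ee_pos(),telemetry.read_gripper_width())
E
```

```text
197 300 [568. 234. 301.]
200 310 [571. 236. 303.]
203 330 [579. 238. 302.]
195 350 [581. 239. 312.]
185 320 [569. 235. 315.]
440 300 [549. 321. 301.]
437 310 [552. 320. 303.]
436 330 [560. 321. 304.]
440 350 [564. 322. 310.]
[620.41625831 294.2868072   52.02033783] 0.21967056651147718
```

```bash
python3 - <<'E'
from h import *
robot.movel([620.4,294.3,34],speed=30,max_force=5)
robot.wait(0.2); f0=np.array(telemetry.read_force()); print(f0,telemetry.read_ee_pos())
h=robot.movel([620.4,294.3,17],speed=6,max_force=6)
print(h,telemetry.read_ee_pos(),np.array(telemetry.read_force())-f0)
robot.wait(0.2)
print(telemetry.read_ee_pos(),np.array(telemetry.read_force())-f0,telemetry.read_time())
np.save("/tmp/f0.npy",f0)
E
```

```text
[-0.37715919  0.3272296  -0.64329971] [620.52255236 294.39818211  34.23841967]
True [620.42206573 294.33457921  29.853313  ] [-0.23688671 -1.06916824  5.81071199]
[620.45761914 294.31223177  29.88106454] [-0.04078255 -0.80528698  6.40921911] 13.1917
```

```bash
python3 - <<'E'
from h import *
f0=np.load("/tmp/f0.npy"); p=np.array(telemetry.read_ee_pos()); y=.242
u=np.array([np.cos(y),np.sin(y),0])
start=np.array([620.4,294.3,p[2]-0.3]); np.save("/tmp/start.npy",start)
for s in (8,16):
    robot.movel(start-u*s,speed=20); print(s,telemetry.read_ee_pos(),np.array(telemetry.read_force())-f0)
C,pp,d=shot("wrist","w3"); print(telemetry.read_time())
E
```

```text
8 [612.29179805 292.40953201  29.84386936] [-1.01697155 -0.80317396  6.53122447]
16 [604.60565316 290.46698682  29.83317443] [ 1.20159992 -0.73343376  7.14438211]
14.3083
```

View pics/w3.png

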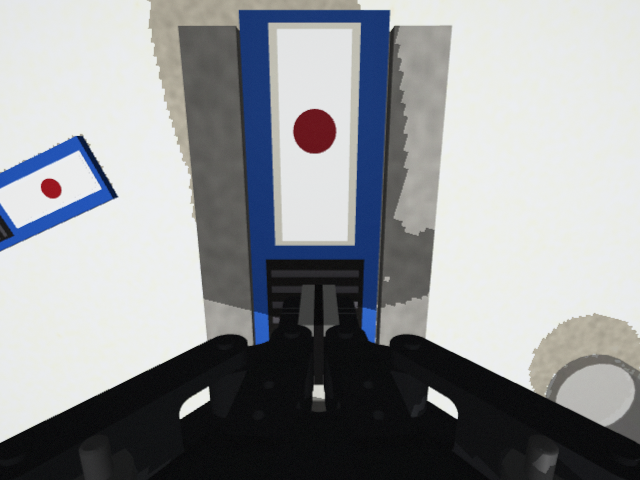

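```bash
python3 - <<'E'
from h import *
f0=np.load("/tmp/f0.npy"); start=np.load("/tmp/start.npy"); y=.242
u=np.array([np.cos(y),np.sin(y),0])
for s in (37,58):
    robot.movel(start-u*s,speed=25); print(s,telemetry.read_ee_pos(),np.array(telemetry.read_force())-f0)
robot.wait(0.3)
C,pp,d=shot("wrist","w4"); 
e=start-u*58; e[2]=60
robot.movel(e,speed=40)
e[2]=170; robot.movel(e-u*25,speed=150); robot.wait(.2)
C,pp,d=shot("wrist","w5"); print(telemetry.read_time())
E
```

```text
37 [584.29489338 285.45258888  29.84542372] [0.48243647 0.37795996 6.09516938]
58 [563.85768936 280.44593891  29.82287706] [ 1.25702145 -0.69502813  7.00518605]
18.7
```

View pics/w5.png

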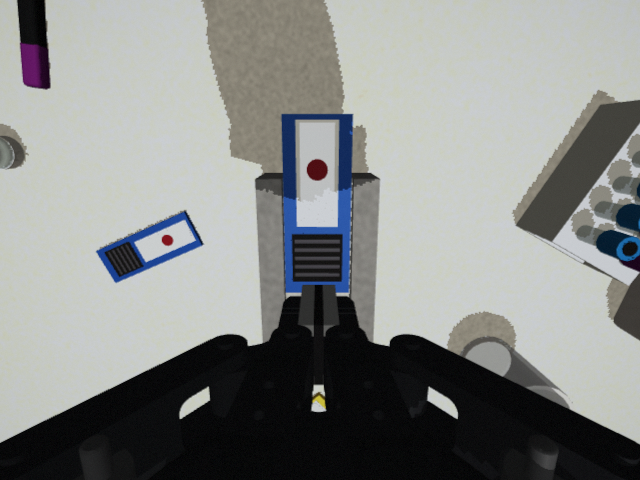

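View pics/w4.png

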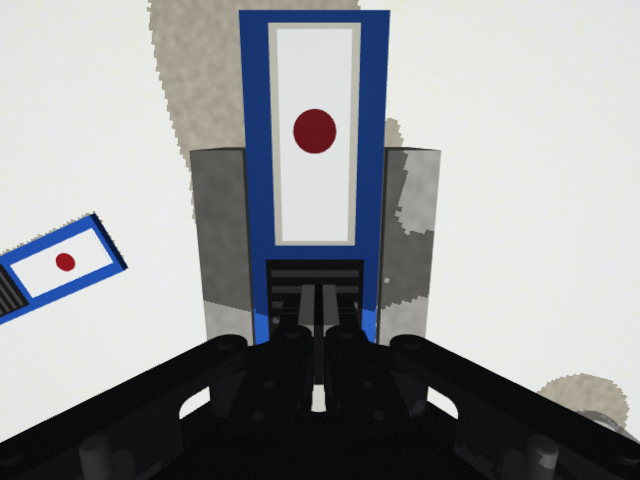

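```bash
python3 - <<'E'
from h import *
C,p,d=load("w5")
o=np.array([502.6,265.8]); y=.242; c,s=np.cos(y),np.sin(y); u=np.array([c,s])
X=ray(C,[(282,114),(353,114),(257,177),(380,177),(286,292),(350,292)],62)[:,:2]
print(((X-o)@np.array([[c,-s],[s,c]])).round(1).tolist())
g=o-27*u
O=[-np.pi/2,0,1.813]
print(kin.solve_ik([*g,2],O))
robot.move_to([*g,110],O)
robot.command_gripper(68,50)
robot.wait(.2); print(telemetry.read_gripper_width(),telemetry.read_ee_pos())
shot("wrist","w6"); C,p,d=shot("side","s6"); cv2.imwrite("pics/s6z.png",cv2.resize(p[100:260,200:400,::-1],None,fx=4,fy=3.7)); print(telemetry.read_time())
E
```

```text
[[-46.8, -26.1], [-46.8, 25.3], [-1.6, -46.1], [-1.6, 46.9], [92.3, -26.3], [92.2, 26.4]]
[-0.72201379  0.55089532  0.17209434  1.98212846 -0.15470566  0.62085784
  1.36419067]
68.19058713298378 [476.37868407 259.34186721 110.0079121 ]
20.0917
```

View pics/w6.png

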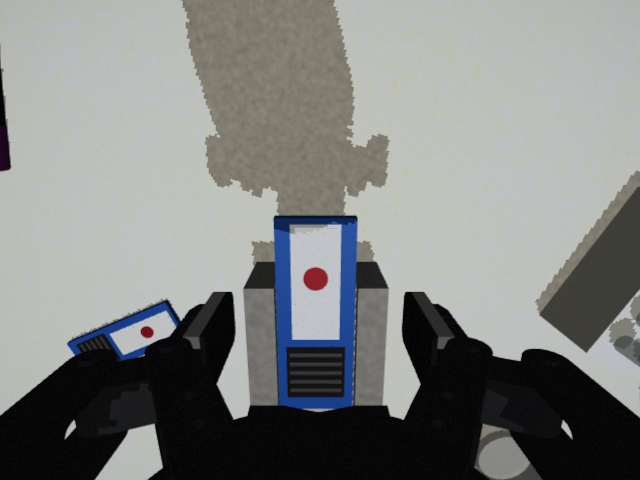

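View pics/s6z.png

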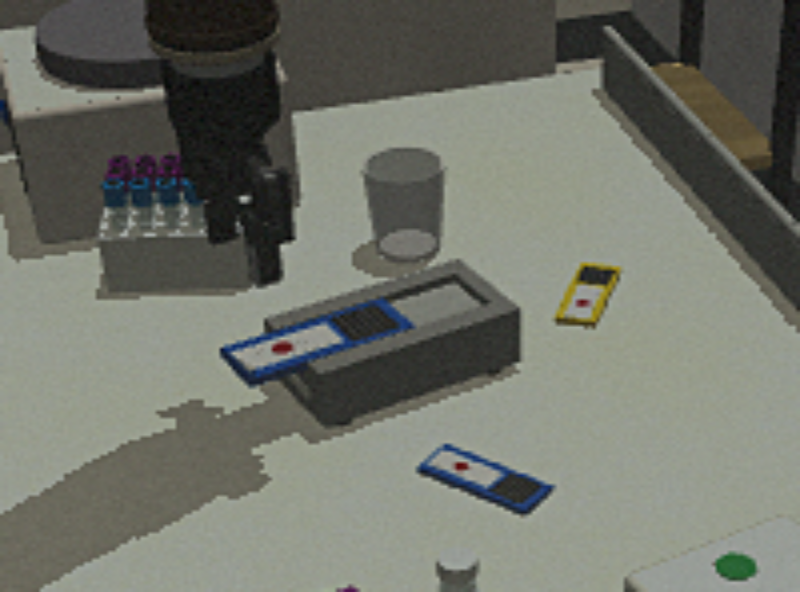

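```bash
python3 - <<'E'
from h import *
C,p,d=load("w6"); P=dep(C,d)
y=.242; o=np.array([502.6,265.8]); c,s=np.cos(y),np.sin(y)
def sh(u,v):
    X=P[v,u]; q=(X[:2]-o)@np.array([[c,-s],[s,c]]); return q.round(1).tolist()+[round(float(X[2]),1)]
for u,v in ((222,293),(225,297),(228,300),(231,305),(228,320),(225,335),(210,350),(218,296),(205,320),(190,345),(415,297),(410,305),(409,320),(411,335),(412,345),(430,320)): print(u,v,sh(u,v))
E
```

```text
222 293 [-38.3, -35.3, 155.5]
225 297 [-38.1, -33.4, 158.7]
228 300 [-36.3, -32.6, 157.5]
231 305 [-32.6, -32.6, 154.0]
228 320 [-29.0, -32.7, 159.2]
225 335 [-25.8, -32.7, 164.7]
210 350 [-30.9, -32.7, 182.6]
218 296 [-38.1, -36.2, 157.8]
205 320 [-38.0, -35.5, 176.4]
190 345 [-39.4, -34.5, 193.5]
415 297 [-38.0, 37.1, 158.2]
410 305 [-35.1, 35.2, 159.0]
409 320 [-28.9, 35.3, 158.9]
411 335 [-24.6, 35.5, 162.4]
412 345 [-22.0, 35.4, 165.0]
430 320 [-37.9, 37.5, 176.0]
```

```bash
python3 - <<'E'
from h import *
C,p,d=load("w6"); P=dep(C,d)
y=.242; o=np.array([502.6,265.8]); c,s=np.cos(y),np.sin(y)
hsv=cv2.cvtColor(p,cv2.COLOR_RGB2HSV); m=cv2.inRange(hsv,(105,110,40),(125,255,255))
K,R,t=C; print("cam",((-R.T@t)[:2]-o)@np.array([[c,-s],[s,c]]))
for v in (225,240,255,280,320,380):
    us=np.where(m[v,250:390])[0]+250; X=ray(C,[(us[0]-.5,v),(us[-1]+.5,v)],61.5)[:,:2]; q=(X-o)@np.array([[c,-s],[s,c]]); print(v,us[0],us[-1],q.round(1).tolist(),q[:,1].mean().round(2))
for v in (300,340,380): # rails
    print([ (u,int(P[v,u,2])) for u in list(range(238,250,2))+list(range(380,394,2))])
for v in (300,320,335):
    print(v,[sh for sh in [np.median(((P[v-2:v+3,u,:2]-o)@np.array([[c,-s],[s,c]]))[:,1]).round(1) for u in (226,228,410,411,412)]])
E
```

```text
cam [-95.08291074   1.16097754]
225 274 356 [[-42.6, -26.7], [-42.6, 24.9]] -0.9
240 274 356 [[-32.9, -27.0], [-33.0, 25.1]] -0.92
255 275 356 [[-23.0, -26.6], [-23.1, 25.4]] -0.62
280 275 355 [[-6.0, -27.2], [-6.1, 25.3]] -0.96
320 276 353 [[22.6, -27.4], [22.5, 24.7]] -1.33
380 278 352 [[69.2, -27.4], [69.1, 25.3]] -1.07
[(238, -1), (240, -1), (242, 0), (244, 60), (246, 62), (248, 61), (380, 62), (382, 61), (384, 61), (386, 62), (388, 62), (390, -1), (392, 0)]
[(238, -2), (240, -1), (242, 0), (244, 0), (246, 0), (248, 60), (380, 61), (382, 61), (384, 61), (386, -1), (388, -1), (390, 0), (392, 0)]
[(238, 0), (240, -2), (242, 0), (244, -1), (246, 0), (248, 0), (380, 61), (382, 62), (384, 0), (386, 0), (388, -1), (390, -2), (392, -1)]
300 [np.float64(-32.9), np.float64(-32.7), np.float64(35.3), np.float64(35.4), np.float64(35.4)]
320 [np.float64(-33.0), np.float64(-32.7), np.float64(35.3), np.float64(35.1), np.float64(35.2)]
335 [np.float64(-32.6), np.float64(-32.7), np.float64(35.2), np.float64(35.4), np.float64(35.2)]
```

```bash
python3 - <<'E'
from h import *
y=.242; o=np.array([502.6,265.8]); c,s=np.cos(y),np.sin(y); u=np.array([c,s]); w=np.array([-s,c])
g=o-27*u-2*w
robot.movel([*g,60],speed=120)
print(robot.movel([*g,3],speed=50,max_force=5))
robot.wait(.2); print(telemetry.read_ee_pos(),telemetry.read_time())
shot("wrist","w7"); shot("side","s7")
E
```

```text
False
[477.0438163  257.4887754    3.25442233] 22.15
```

View pics/w7.png

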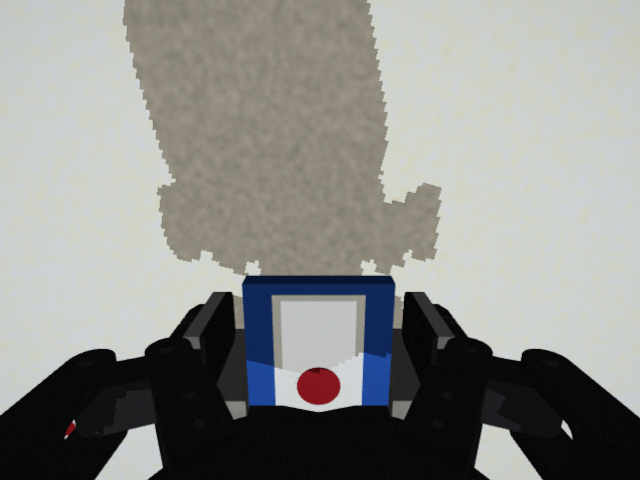

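```bash
python3 - <<'E'
from h import *
f=np.array(telemetry.read_force())
robot.command_gripper(55,40); print(telemetry.read_gripper_width(), telemetry.read_force()-f)
robot.command_gripper(48,40); print(telemetry.read_gripper_width(), telemetry.read_force()-f)
robot.wait(.2)
C,p,d=shot("wrist","w8"); print(telemetry.read_time())
E
```

```text
54.863131165928934 [0.9256778  0.53147131 0.09844312]
51.39992828912097 [0.83007144 0.28112161 2.32731095]
23.0
```

View pics/w8.png

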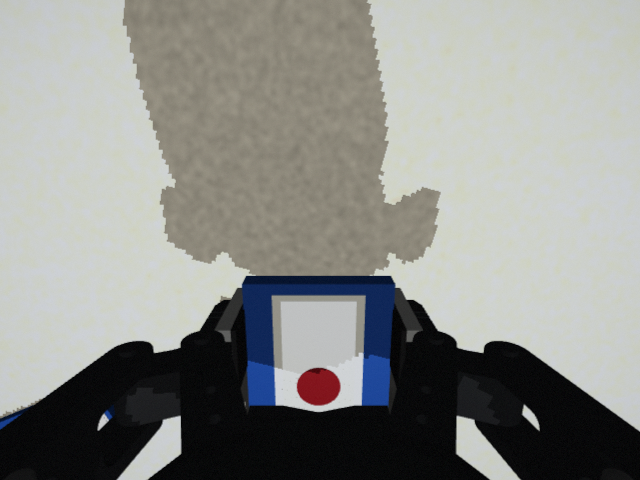

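Gripped and centred (edges at u≈243/394, pads touching both). Lift a little and check.

```bash
python3 - <<'E'
from h import *
p=np.array(telemetry.read_ee_pos())
robot.command_gripper(46,60)
robot.movel([p[0],p[1],43],speed=40); robot.wait(.3)
print(telemetry.read_gripper_width(), telemetry.read_force(),telemetry.read_ee_pos())
robot.movel([p[0],p[1],133],speed=120); robot.wait(.2)
shot("wrist","w9"); C,p,d=shot("side","s9"); cv2.imwrite("pics/s9z.png",cv2.resize(p[60:260,180:400,::-1],None,fx=3.6,fy=3)); print(telemetry.read_time())
E
```

```text
50.646167486527126 [-0.33207183  0.35587754  0.03820362] [476.78683867 257.37703661  42.8425996 ]
25.8667
```

View pics/w9.png

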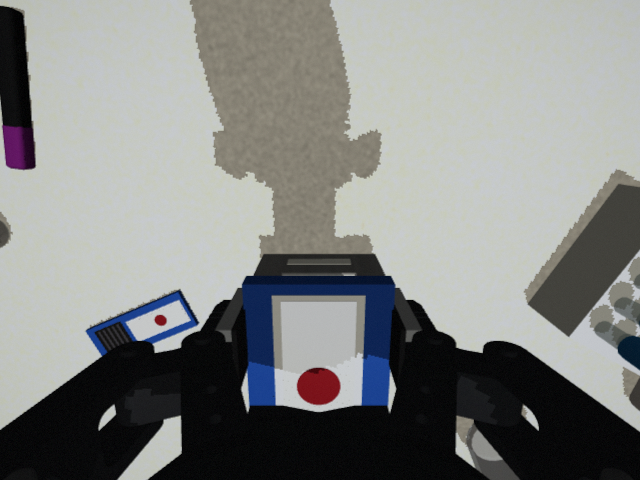

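View pics/s9z.png

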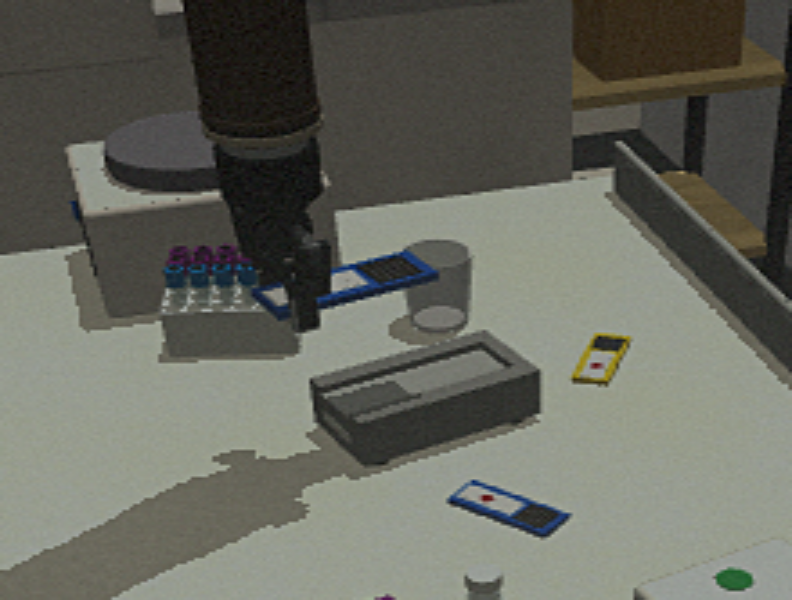

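```bash
python3 - <<'E'
from h import *
y=.224; o=np.array([506.7,-231.2]); c,s=np.cos(y),np.sin(y); u=np.array([c,s]); w=np.array([-s,c])
g=o-25.5*u-2*w
p=telemetry.read_ee_pos()
robot.movel([g[0],g[1],133],speed=180,frame=[-np.pi/2,0,y+np.pi/2])
print(telemetry.read_gripper_width(),telemetry.read_joints())
robot.movel([g[0],g[1],36],speed=80); robot.wait(.3)
print(telemetry.read_ee_pos(),telemetry.read_tcp_rot())
shot("wrist","w10"); C,p,d=shot("side","s10"); cv2.imwrite("pics/s10z.png",cv2.resize(p[180:380,260:460,::-1],None,fx=4,fy=3)); 
C,p,d=shot("top","t10"); cv2.imwrite("pics/t10z.png",cv2.resize(p[150:300,340:480,::-1],None,fx=4,fy=4));print(telemetry.read_time())
E
```

```text
50.610409605624284 [ 0.0638035   0.37153706  0.39197558  1.8925504  -0.1767187   0.91119697
  2.33619849]
[ 482.43192432 -238.83727839   36.21402552] [-1.57117080e+00  1.87232016e-04  1.79488212e+00]
30.5833
```

View pics/w10.png

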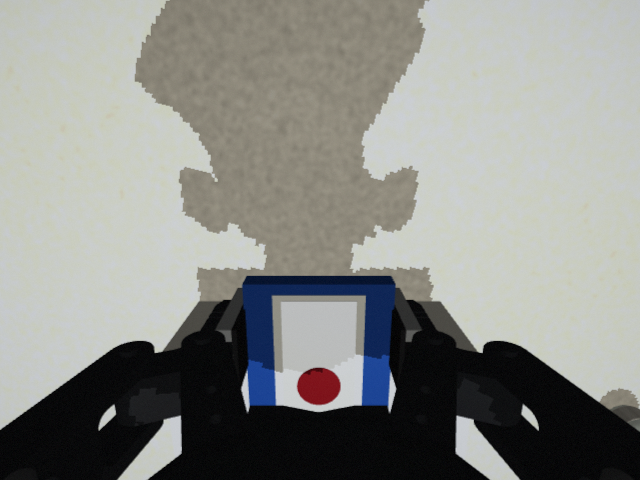

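View pics/s10z.png

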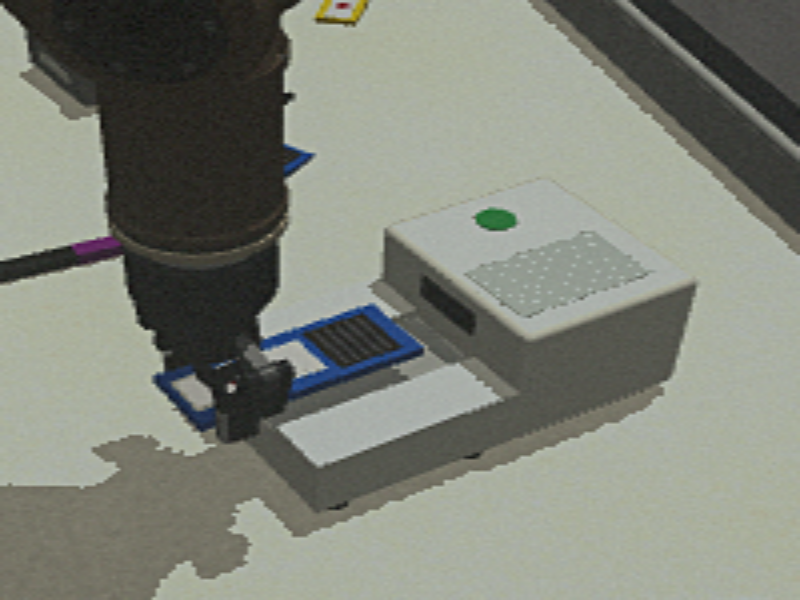

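View pics/t10z.png

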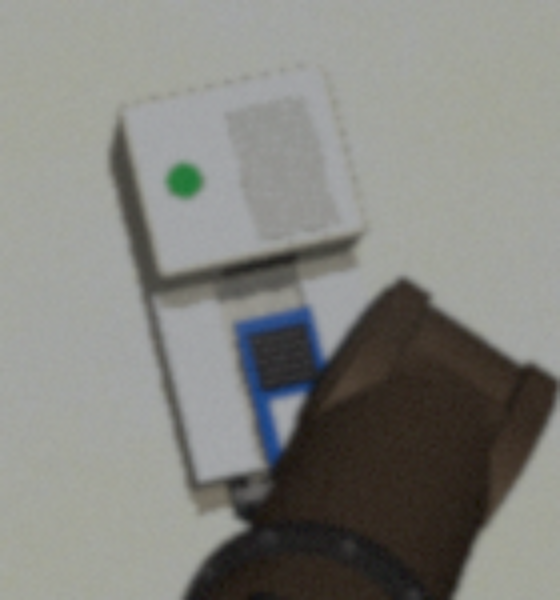

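```bash
python3 - <<'E'
from h import *
C,p,d=load("w10"); P=dep(C,d)
cv2.imwrite("pics/w10z.png",cv2.resize(p[250:420,140:500,::-1],None,fx=2.2,fy=3))
y=.224; o=np.array([506.7,-231.2]); c,s=np.cos(y),np.sin(y);M=np.array([[c,-s],[s,c]])
for v in (298,304,310,320,340): print(v,[(u,int(P[v,u,2])) for u in list(range(170,215,4))+list(range(425,475,4))])
E
```

```text
298 [(170, 0), (174, -1), (178, 0), (182, -1), (186, -1), (190, 0), (194, 0), (198, 0), (202, -1), (206, -1), (210, 0), (214, -1), (425, 0), (429, 0), (433, -1), (437, 210), (441, 0), (445, -1), (449, 0), (453, 0), (457, 0), (461, -2), (465, 0), (469, -2), (473, -1)]
304 [(170, 0), (174, 0), (178, -1), (182, -1), (186, -2), (190, 0), (194, 0), (198, 16), (202, 16), (206, 16), (210, 16), (214, 16), (425, 16), (429, 17), (433, 16), (437, 16), (441, 16), (445, 0), (449, 0), (453, -1), (457, -1), (461, -1), (465, -1), (469, -1), (473, -1)]
310 [(170, -1), (174, 0), (178, -1), (182, -1), (186, 0), (190, 0), (194, 24), (198, 25), (202, 24), (206, 24), (210, 24), (214, 86), (425, 24), (429, 24), (433, 24), (437, 23), (441, 24), (445, 24), (449, -1), (453, 0), (457, 210), (461, -1), (465, 0), (469, -2), (473, 0)]
320 [(170, -2), (174, 0), (178, 0), (182, 0), (186, 35), (190, 36), (194, 36), (198, 37), (202, 36), (206, 37), (210, 94), (214, 95), (425, 93), (429, 94), (433, 35), (437, 37), (441, 35), (445, 36), (449, 36), (453, 36), (457, -1), (461, 0), (465, -2), (469, -1), (473, -1)]
340 [(170, -1), (174, 55), (178, 54), (182, 55), (186, 116), (190, 116), (194, 117), (198, 119), (202, 118), (206, 118), (210, 116), (214, 117), (425, 115), (429, 117), (433, 118), (437, 117), (441, 118), (445, 116), (449, 116), (453, 116), (457, 55), (461, 55), (465, 56), (469, 55), (473, -1)]
```

View pics/w10z.png

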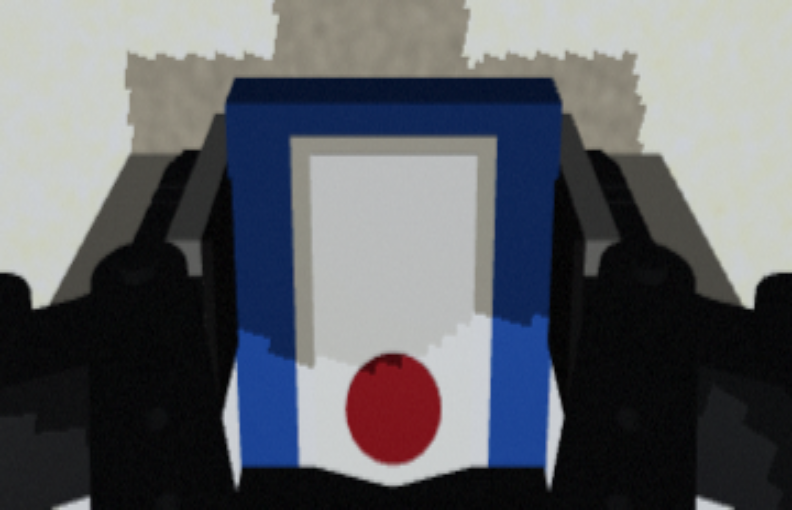

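```bash
python3 - <<'E'
from h import *
C,p,d=load("w10"); P=dep(C,d)
y=.224; o=np.array([506.7,-231.2]); c,s=np.cos(y),np.sin(y);M=np.array([[c,-s],[s,c]])
ms=[]
for v in range(306,344,2):
    z=P[v,:,2]; row=[u for u in range(150,490) if 10<z[u]<66]
    zz=np.median([z[u] for u in row]); 
    q=(ray(C,[(row[0]-.5,v),(row[-1]+.5,v)],zz)[:,:2]-o)@M; ms.append(q[:,1].mean()); print(v,row[0],row[-1],round(float(zz)),q.round(1).tolist(),ms[-1].round(2))
hsv=cv2.cvtColor(p,cv2.COLOR_RGB2HSV); m=cv2.inRange(hsv,(105,110,30),(125,255,255))
zc=np.median(P[310:360,290:340,2]);print(zc,np.mean(ms))
for v in (288,292,300,380,395):
    us=np.where(m[v,200:440])[0]+200; q=(ray(C,[(us[0]-.5,v),(us[-1]+.5,v)],zc)[:,:2]-o)@M; print(v,us[0],us[-1],q.round(1).tolist(),q[:,1].mean())
C,p,d=load("t10")
# inner cassette corners & channel edges at that row
cas=(ray(C,[(340+236/4,150+323/4),(340+312/4,150+308/4)],95)[:,:2]-o)@M
print("cas inner",cas.round(1))
ch=(ray(C,[(340+216/4,150+300/4),(340+300/4,150+282/4)],59)[:,:2]-o)@M
print("ch",ch.round(1))
E
```

```text
306 196 443 19 [[-1.2, -70.5], [-1.4, 70.1]] -0.21
308 194 445 22 [[-1.1, -70.9], [-1.3, 70.4]] -0.21
310 193 446 24 [[-1.2, -70.6], [-1.3, 70.1]] -0.22
312 191 448 27 [[-1.1, -70.9], [-1.3, 70.5]] -0.23
314 190 449 29 [[-1.2, -70.6], [-1.4, 70.1]] -0.23
316 188 451 31 [[-1.2, -70.9], [-1.3, 70.4]] -0.24
318 187 452 34 [[-1.2, -70.7], [-1.3, 70.2]] -0.25
320 185 454 36 [[-1.3, -70.9], [-1.4, 70.4]] -0.25
322 185 455 38 [[-1.2, -70.2], [-1.3, 70.2]] 0.0
324 182 457 40 [[-1.2, -71.0], [-1.3, 70.5]] -0.27
326 181 458 42 [[-1.1, -70.8], [-1.3, 70.2]] -0.27
328 180 460 44 [[-1.1, -70.6], [-1.3, 70.5]] -0.03
330 178 461 46 [[-1.2, -70.8], [-1.3, 70.2]] -0.28
332 177 463 48 [[-1.1, -70.6], [-1.3, 70.5]] -0.04
334 175 464 50 [[-1.1, -70.9], [-1.3, 70.3]] -0.29
336 174 466 52 [[-1.2, -70.6], [-1.3, 70.5]] -0.06
338 172 467 54 [[-1.2, -70.8], [-1.4, 70.2]] -0.3
340 171 469 56 [[-1.3, -70.6], [-1.4, 70.4]] -0.07
342 169 470 57 [[-1.2, -70.9], [-1.3, 70.3]] -0.31
94.96537839417468 -0.1984207682578453
288 242 395 [[-44.4, -26.8], [-44.4, 25.2]] -0.8026740388613298
292 243 394 [[-42.9, -26.6], [-42.9, 25.0]] -0.8012636172747971
300 243 394 [[-39.9, -26.7], [-40.0, 25.1]] -0.7986472722152822
380 248 388 [[-8.2, -26.6], [-8.3, 24.7]] -0.9520642367895302
395 249 388 [[-1.8, -26.6], [-1.9, 25.1]] -0.7640760922265422
cas inner [[ 93.2  21. ]
 [ 92.  -30.5]]
ch [[117.4  24.4]
 [117.1 -34.3]]
```

```bash
python3 - <<'E'
from h import *
y=.225; o=np.array([506.7,-231.2]); c,s=np.cos(y),np.sin(y); u=np.array([c,s]); w=np.array([-s,c])
g=o-25.5*u-1.5*w
robot.movel([*g,20],speed=40,max_force=5)
robot.wait(.2); f0=np.array(telemetry.read_force())
h=robot.movel([*g,11.5],speed=20,max_force=4); print(h,telemetry.read_ee_pos(),telemetry.read_force()-f0)
if not h:
    h=robot.movel([*g,4],speed=5,max_force=3); robot.wait(.1); print(h,telemetry.read_ee_pos(),telemetry.read_force()-f0,telemetry.read_torque())
shot("wrist","w11"); C,p,d=shot("side","s11"); cv2.imwrite("pics/s11z.png",cv2.resize(p[180:380,260:460,::-1],None,fx=4,fy=3)); print(telemetry.read_time())
E
```

```text
False [ 482.05646853 -238.34773923   11.35342994] [-0.94400917  1.58534666  1.03934426]
True [ 482.14143489 -238.37546829    8.22868754] [-1.07775168e-01 -3.48701029e-03  5.70423614e+00] [ 0.04627604 -0.0578534   0.00152743]
32.9
```

View pics/s11z.png

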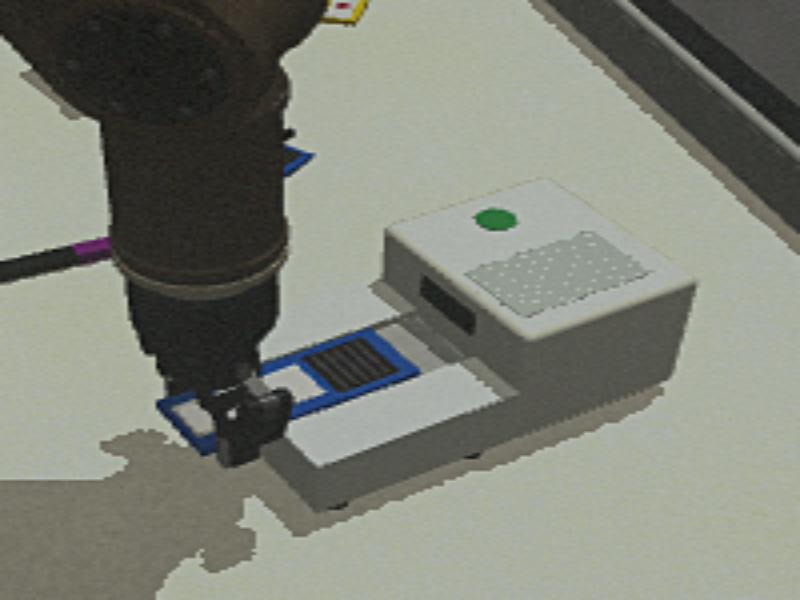

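View pics/w11.png

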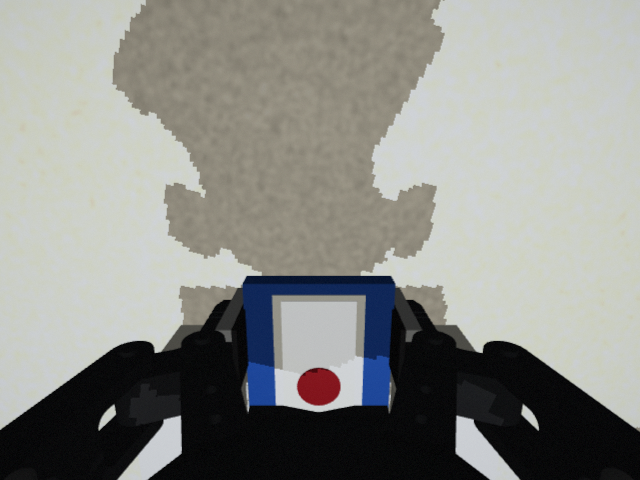

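```bash
python3 - <<'E'
from h import *
p=np.array(telemetry.read_ee_pos())
robot.command_gripper(56,20); robot.command_gripper(70,20)
print(telemetry.read_gripper_width())
robot.movel([p[0],p[1],60],speed=80,max_force=6)
y=.225; u=np.array([np.cos(y),np.sin(y)])
q=p[:2]-35*u
robot.movel([*q,150],speed=150)
robot.command_gripper(0,30)
robot.wait(.1); shot("wrist","w12"); print(telemetry.read_time())
E
```

```text
70.13290077029524
35.825
```

View pics/w12.png

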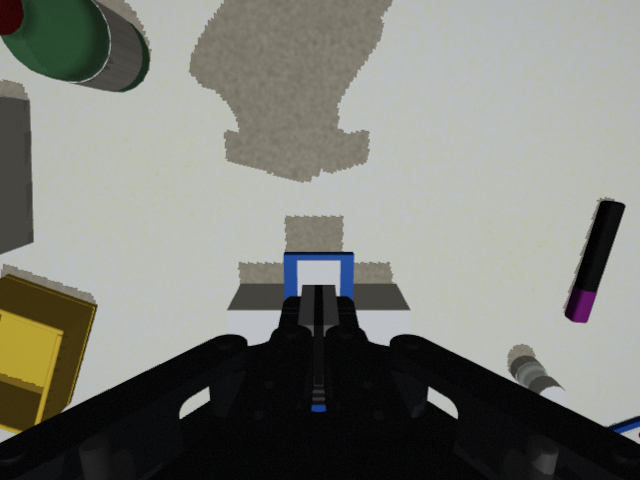

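```bash
python3 - <<'E'
from h import *
y=.225; o=np.array([506.7,-231.2]); c,s=np.cos(y),np.sin(y); u=np.array([c,s]); w=np.array([-s,c])
P=lambda x,z:[*(o+x*u-1.5*w),z]
robot.movel(P(-80,60),speed=150); robot.movel(P(-80,18),speed=80,max_force=8); robot.wait(.2)
f0=np.array(telemetry.read_force())
h=robot.movel(P(-30,18),speed=25,max_force=6); print(h,telemetry.read_ee_pos(),telemetry.read_force()-f0)
if not h:
    h=robot.movel(P(-12,18),speed=6,max_force=5)
    e=np.array(telemetry.read_ee_pos()); print(h,e,(e[:2]-o)@u,telemetry.read_force()-f0,telemetry.read_time())
shot("wrist","w13"); C,p,d=shot("side","s13"); cv2.imwrite("pics/s13z.png",cv2.resize(p[180:380,260:460,::-1],None,fx=4,fy=3))
E
```

```text
False [ 477.76496409 -239.41902352   18.0274224 ] [-0.20001939 -0.80338414 -0.25316519]
True [ 484.68396266 -237.45205922   17.5237423 ] -22.855977650163787 [-1.10938707 -0.26894039  0.69842267] 41.1583
```

View pics/s13z.png

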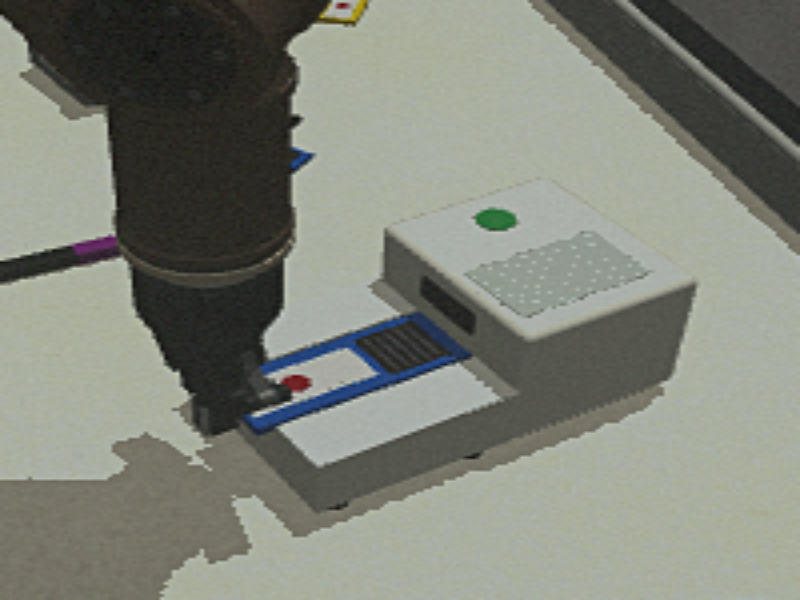

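View pics/w13.png

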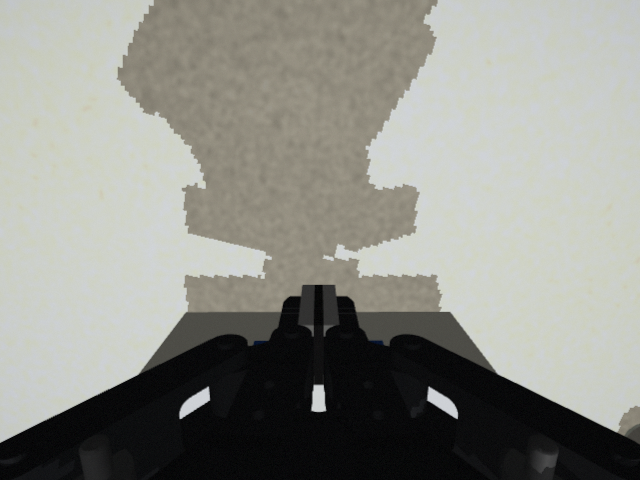

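```bash
python3 - <<'E'
from h import *
y=.225; o=np.array([506.7,-231.2]); c,s=np.cos(y),np.sin(y); u=np.array([c,s]); w=np.array([-s,c])
P=lambda x,z:[*(o+x*u-1.5*w),z]
f0=np.array(telemetry.read_force())
h=robot.movel(P(-17,18),speed=5,max_force=7); e=np.array(telemetry.read_ee_pos()); print(h,(e[:2]-o)@u,telemetry.read_force()-f0)
robot.wait(.1);print(telemetry.read_force()-f0)
robot.movel(P(-60,18),speed=60); robot.movel(P(-60,120),speed=150)
robot.move_to([*(o+70*u-1.5*w),280],[-np.pi/2,0,y+np.pi/2]); robot.wait(.3)
C,p,d=shot("wrist","w14"); cv2.imwrite("pics/w14z.png",cv2.resize(p[100:300,200:440,::-1],None,fx=3.3,fy=3))
print(telemetry.read_time())
E
```

```text
True -22.991726459029472 [-0.07462363 -0.01183538  0.19416292]
[ 0.52208384 -0.12093089  0.79877128]
44.75
```

View pics/w14z.png

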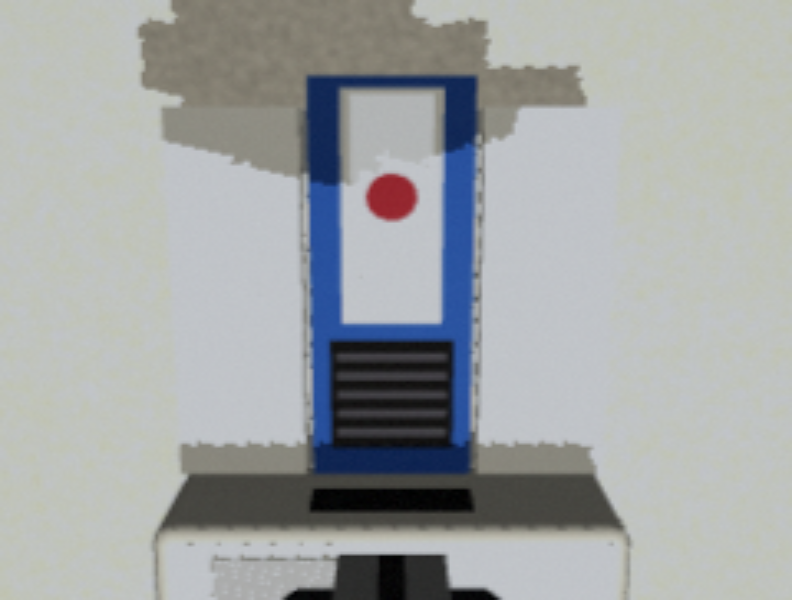

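```bash
python3 - <<'E'
from h import *
C,p,d=load("w14"); P=dep(C,d)
y=.225; c,s=np.cos(y),np.sin(y);M=np.array([[c,-s],[s,c]])
px=lambda a,b:(200+a/3.3,100+b/3)
f=ray(C,[px(162,107),px(618,105)],67)[:,:2]; o=f.mean(0)
q=(ray(C,[px(306,75),px(477,75),px(470,472),px(316,473)],67)[:,:2]-o)@M
print("yaw",np.arctan2(*(f[1]-f[0])[::-1])-np.pi/2, q.round(1).tolist(), q.mean(0))
h=(ray(C,[px(316,474),px(470,473)],67)[:,:2]-o)@M; print(h)
m=lambda a,b:np.median(P[int(px(a,b)[1])-2:int(px(a,b)[1])+3,int(px(a,b)[0])-2:int(px(a,b)[0])+3].reshape(-1,3),0)[2]
print("z front/mid/inner/rails",m(392,110),m(392,260),m(392,460),m(230,300),m(560,300))
a=load("top1")[1].astype(int); b=shot("top","t15")[1].astype(int)
D=np.abs(a-b).max(2)>60; cv2.imwrite("pics/diff.png",np.hstack([(D*255).astype(np.uint8)])); 
E
```

```text
yaw 0.22936030318220468 [[-10.0, -25.5], [-9.9, 26.4], [129.4, 26.7], [129.8, -24.8]] [59.83829843  0.72621086]
[[130.20544153 -24.76892069]
 [129.8339538   26.72655743]]
z front/mid/inner/rails 67.31272516625047 67.64359466279845 66.69867244684521 66.83487943818074 66.95815394686848
```

View pics/t15.png

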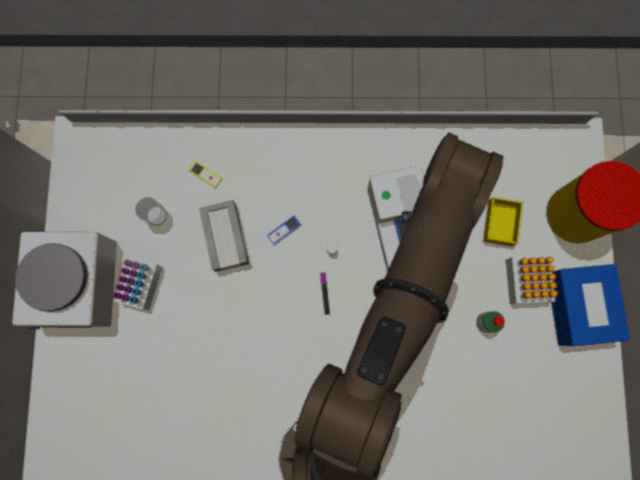

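Everything checks out: the cassette's centre is at x≈59.8, y≈0.7 mm in the scanner frame. It lies flush with the rails, and the bystanders are at their starting pixels.

```bash
python3 - <<'E'
from h import *
job.close_job(); print(telemetry.read_time())
E
```

```text
the job is handed in; nothing more can be done
the job is handed in; nothing more can be done
```

The cassette is home in the scanner and the job is handed in; the clock read about 45 s at the last check. I pressed on the thumb pad with about 6–7 N and slid the cassette out to a measured 46.5 mm overhang. I then pinched the overhanging end by its sides, lifted it level and laid it in the scanner channel with a set-down of about 6 N. Finally I pushed it home with force-guarded moves set to stop at 5–7 N.

**Last checks (wrist camera):**
- **Position:** the cassette centre is at x ≈ 59.8 mm and y ≈ 0.7 mm in the scanner frame. The inner end is at the head, and the pad end faces inwards.
- **Flatness:** the cassette's top measured 67.3, 67.6 and 66.7 mm at front, middle and inner end; the rails are at about 66.9 mm.
- **Everything else:** by eye, the racks, bottle, beaker, tip box, vial and marker are where they started in the top view. I did not measure each one.

**Disagreements:**
- **Fingertip height:** the shut fingertips sat about 32 mm behind the stated TCP, so my first press found nothing at the expected height. The side and wrist cameras and the later contact agreed on the offset, and I corrected all heights for it.
- **Sideways offset:** the wrist camera and the telemetry differed by about 2 mm sideways, which I also corrected.
- **Push force:** the two guarded pushes both stopped on force at the same point, within 0.15 mm, but the force read just after each stop was only about 1 N or less. I relied on the stop position and the picture for "home".

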